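# Turn over the reversible tray plate of a mahjong case

### The arm

A 6-joint arm with a two-finger parallel gripper is mounted at the origin on the work surface. World frame = base frame: x ahead of the robot, y to its left, z up, the work surface at z = 0. Lengths are in mm, angles in rad, forces in N, time in s.
With the tool pointing down it reaches from about 275 to 750 mm from the base axis. Payload 10.2 kg.
Tool frame: the origin (TCP) lies midway between the tips of the shut fingers; the grasp point (between the pads) lies 19 mm behind it; z points along the fingers, y is the line along which they close (so a half turn about z gives the same grasp; the last joint's range is limited). The gripper opens to 85 mm and grips with 20 to 120 N. Pads are 22 mm wide; open, the fingers measure 114 mm over their backs; the gripper's body (76 mm by 85 mm) begins 54 mm behind the grasp point. The pads swing forward as they close: fully open they stand 13 mm farther back than shut.
Start: joints at [-1.383, 0.313, 1.498, -0, 1.331, -0.223], TCP at [209.643, -481.332, 231.294] pointing down, gripper open.
Joint ranges: [-2.94, 2.94], [-0.97, 2.17], [0.19, 2.56], [-1.23, 4.37], [0.02, 3.11], [-2.88, 2.88]. Speed limits (rad/s): [2.39, 2.39, 3.01, 3.14, 3.14, 3.14].

### API

Orientations are given as a unit quaternion [w, x, y, z].
In Python, from rig import ctrl gives the robot as it stands.
- The arm moves only by the tool send_rows, never from a script. Its argument "targets" is a list of rows, each an object with "offset": the shift along the world's x, y, z in cm, a list of three; "spin": the turn about the world's z in rad. A call has 1 to 8 rows; each row is the pose to reach, as a shift and turn from the pose commanded when the call began; what a row does not reach only later rows make up. A row lasts 1/12 s, in which the tool goes at most 41.7 mm and 7.16 degrees, less where a joint would pass 70% of its speed; a pose out of reach is approached as far as the arm can. A call with a gripper value outside its range is refused whole. "grip" is the opening, from 0 (shut) to 1 (fully open), set as the call begins (left out, the last holds). The fingers move at their own pace and stop on an object; "squeeze" is the grip in N (left out, the last holds). Time passes only in rows, so rows that repeat a pose let the fingers close. It gives the time, the measured TCP pose, the force, the opening and the grip force at its end, in the units of the state.
- ctrl.sense(): the state, without advancing time (a new reading comes with each control period).
- ctrl.capture(name): name is "scene" or "top" or "wrist"; returns (picture, depth): 400x640x3 uint8, red, green, blue; 400x640 float32, mm along the optical axis (not along the pixel's ray), 0 where there is no reading.
- ctrl.calibration(name): a dict with "fx", "fy", "cx", "cy" (pixels), "k1" (the pictures are not rectified: a ray, as slopes to the right and down, at radius r is drawn at 1 + k1 r^2 times it, then the intrinsics apply), "view" (4x4, takes a point from world to camera coordinates); the wrist camera has in their place "mount" (4x4, takes a point from camera to tool coordinates, whose origin is the TCP and whose axes are the flange's). Camera axes: x right, y down, z forward; pixel columns grow to the right and rows downward; lengths in mm; the calibration is good to about 2 mm. A picture is of the moment at which its call begins: read the wrist's pose just before it. calibration takes no time and is no camera call.
- ctrl.finish_job(): hands the job in; it is judged then, once.
Trained networks look in the newest picture that a camera, given by its name, has taken for a name from the list of things; names that differ only in an ending like _2 or _b are one class to them, and where a whole thing is asked for, a point or a joint stands for the part that bears it (a point fixed in the world has none). Each returns a list of dicts, best first, with "conf" (0 to 1); they miss things now and then, are a little off and sometimes report something else, mostly with a low value. They report only what shows in the picture. A call takes as long as a camera call.
- ctrl.search_frame(camera, query): "box" ([left, top, right, bottom] in pixels, round what is visible of it).
- ctrl.place_of(camera, query): "uv" ([column, row] in pixels: a listed point, or the origin of a listed thing).
The state is a dict: "time_s": time; "joints": joint angles; "dq": joint speeds; "tau": joint torques, N m; "eef_pos": TCP position; "ee_rot": TCP orientation; "force": force on the tool from outside, world axes, zero at the start; "wrist_torque": the same for the moment, N m; "grip_width": opening from 0.0 (shut) to 1.0 (fully open); "grip_force": force on a finger pad.
Only numpy, scipy, OpenCV 4.12 (cv2) and the standard library are available. Lean on these libraries where they do the work, as an engineer would, in place of code of your own. Each camera call takes 0.05 s, during which the arm holds its last target. There are 200 camera calls.

### The job

The grey plate on the mahjong case lies with its blue side up. Lift it off its two pins by its steel handle, turn it over and seat it fully home on the same two pins, yellow side up, with the handle again sticking out over the same end of the case; lower the handle all the way by hand, neither letting the plate drop nor forcing it, then let go. Leave the tumbler, the ashtray and the chip tray where they are.

Things in the scene. Friction and masses are not known exactly. Their poses are not given: they have to be found in the camera images.
- case: Black plastic mahjong case, fixed. Origin on the table under the centre of the seated plate; x runs from its handle end (to the robot's right) to its tile end, z up. Flat deck at z = 45 mm, x -74 to +78, y -75 to +75 (open well in it: x -38 to +22, y -40 to +40). Beyond x -74 is bare table. Behind the deck a bay of tiles up to z = 56 mm reaches x = 206 mm.
- rib_top (a point): Middle of the top of the low rib that closes the back of the deck: case x 78 to 84 mm, 150 mm long along y, top 56 mm above the table (11 mm above the deck). The case's open lid is fixed too: hinged along the case's +y side (y = 86 mm, z = 46 mm) over x -79 to +207, leaning outwards (towards the robot) 30 degrees past upright, its top edge at y about 160, z about 176 mm.
- plate: Loose grey plate, 0.26 kg give or take a third; blue panel on its +z face, yellow on its -z face. Body 140 (x) x 120 (y) x 10 mm, origin at its very middle, handle at -x. Seated, its origin is 50 mm over the case's and their x axes agree; starts so with +z up, must end with +z down. Through holes: 14.5 mm wide at x -46, y +40 and -40; 10.5 mm at x -56, y +18 and -18: fits the pins either face up.
- handle (a point): Middle of the plate's handle: a smooth round steel bar, 12 mm diameter, along the plate's y at plate x = -130 mm, 82 mm free between its two legs, 54 mm free between it and the plate body. Can be gripped from above, a finger on either side. Gripped lightly (8 to 12 N; less may slip) the plate swings about the bar and hangs from it by its weight; gripped hard it turns with the gripper.
- toe (a point): Middle of the plate's edge opposite the handle (plate x = +70 mm, mid-thickness), 200 mm from the handle bar.
- pin_large (a point): Tip of the upright brass pin at case x -46, y +40 mm: 12 mm diameter, stands 15 mm out of the deck (straight for 10 mm, then a cone); tip 60 mm above the table.
- pin_small (a point): Tip of the upright steel pin at case x -56, y -18 mm: 8 mm diameter, stands 15 mm out of the deck (straight for 10 mm, then a cone); tip 60 mm above the table.
- tumbler: Glass tumbler standing upside down, 72 mm diameter at the table, 101 mm high, origin at the centre of its underside. Leave alone.
- ashtray: White ceramic ashtray, 104 mm diameter, 30 mm high, origin at the centre of its underside. Leave alone.
- chip_tray: Blue plastic chip tray with chips and two white dice in it, 130 x 80 x 28 mm, origin at the centre of its underside. Leave alone.

How it is judged:
By the outcome, as a careful person would: the job done as asked, in the order asked, and still so for the second after the job is handed in, with the robot touching nothing.
It also fails if it takes over 58 s, if anything falls off the work surface, if the arm or the gripper's body presses on something with over 40 N, if the wrist force passes 120 N, or if a joint passes its speed limit or range.

## Working session

There is one attempt and no reset: what is moved stays moved. The work goes in short steps, Python scripts to look and compute and a tool call to move; the robot and the scene stay as the last step left them, time stands still between calls to the robot, and variables do not carry over. Pictures are saved under pics/ and viewed, at most 10 in all, crops included, and the job is handed in when it is done.

Besides the shell and the picture viewer there is one more tool, called as name([rows], argument=value, ...), one row to a line, values as JSON. send_rows: Moves the arm, as the interface text tells. Its arguments: {"type":"object","properties":{"targets":{"type":"array"},"grip":{"type":"number"},"squeeze":{"type":"number"}},"required":["targets"]}

```bash
ls; mkdir -p pics; cat > h.py <<'E'
import numpy as np, cv2
from rig import ctrl
from scipy.spatial.transform import Rotation as R
def cal(n,s=None):
    c=ctrl.calibration(n)
    if 'view' in c: V=np.array(c['view'])
    else:
        T=np.eye(4);q=s['ee_rot'];T[:3,:3]=R.from_quat([q[1],q[2],q[3],q[0]]).as_matrix();T[:3,3]=s['eef_pos']
        V=np.linalg.inv(T@np.array(c['mount']))
    return c,V
def ray(n,uv,s=None):
    c,V=cal(n,s); d=np.array([(uv[0]-c['cx'])/c['fx'],(uv[1]-c['cy'])/c['fy']]); u=d.copy()
    for _ in range(20): u=d/(1+c['k1']*(u@u))
    C=np.linalg.inv(V); return C[:3,3], C[:3,:3]@np.array([u[0],u[1],1])
def atz(n,uv,z,s=None):
    o,d=ray(n,uv,s); return o+d*(z-o[2])/d[2]
def tri(rs):
    A=0;b=0
    for o,d in rs:
        d=d/np.linalg.norm(d);P=np.eye(3)-np.outer(d,d);A=A+P;b=b+P@o
    p=np.linalg.solve(A,b); e=[np.linalg.norm((np.eye(3)-np.outer(d,d)/(d@d))@(p-o)) for o,d in rs]
    return p,max(e)
def proj(n,p,s=None):
    c,V=cal(n,s); q=V[:3,:3]@np.array(p)+V[:3,3]; u=q[:2]/q[2]; u=u*(1+c['k1']*(u@u)); return np.array([u[0]*c['fx']+c['cx'],u[1]*c['fy']+c['cy']])
def snap(n,f=None):
    s=ctrl.sense(); im,d=ctrl.capture(n)
    if f: cv2.imwrite('pics/'+f+'.png',im[:,:,::-1])
    return s,im,d
E
python3 - <<'E'
from h import *
np.set_printoptions(precision=1,suppress=True)
pts={}
for n in('scene','top'):
    s,im,d=snap(n,n+'0')
    for q in ['handle','toe','rib_top','pin_large','pin_small','plate','case','tumbler','ashtray','chip_tray']:
        r=ctrl.place_of(n,q)[:2]
        print(n,q,[(np.round(x['uv'],1),round(x['conf'],2)) for x in r])
        if r: pts.setdefault(q,[]).append(ray(n,r[0]['uv']))
for q in pts:
    if len(pts[q])>1: print(q,*tri(pts[q]))
print(ctrl.sense())
im=[cv2.imread(f'pics/{n}0.png') for n in('scene','top')]
cv2.imwrite('pics/both.png',cv2.resize(np.vstack(im),(480,600)))
E
```

```text
pics
scene handle [(array([309.9, 230.7]), 0.98)]
scene toe [(array([335.5, 178.4]), 0.83), (array([327.4, 206.3]), 0.56)]
scene rib_top [(array([336.5, 172.3]), 0.58)]
scene pin_large [(array([306.7, 201.9]), 0.69)]
scene pin_small [(array([321.6, 212.9]), 0.95)]
scene plate [(array([327.2, 197. ]), 0.82)]
scene case [(array([328.6, 203.9]), 0.94)]
scene tumbler [(array([380.6, 226.4]), 0.66)]
scene ashtray [(array([295.7, 302.3]), 0.86)]
scene chip_tray [(array([363.9, 141.1]), 0.67)]
top handle [(array([355. , 190.8]), 0.69)]
top toe [(array([283.3, 209.6]), 0.95)]
top rib_top [(array([274.3, 209. ]), 0.73), (array([282.1, 210.9]), 0.29)]
top pin_large [(array([332.1, 216.1]), 0.74)]
top pin_small [(array([326.2, 190.4]), 0.84)]
top plate [(array([291.3, 148.9]), 0.43)]
top case []
top tumbler [(array([292.9, 150.4]), 0.68)]
top ashtray [(array([410.7, 156.1]), 0.67)]
top chip_tray [(array([208.6, 232.5]), 0.75), (array([307.9, 200.9]), 0.39)]
handle [625.4 -38.8  46.5] 4.432294637565751
toe [568.6 139.8  54. ] 1.1968056653767118
rib_top [565.  156.9  64.9] 7.12607555391587
pin_large [559.   19.5  53.3] 5.000922552953763
pin_small [618.4  28.8  50.1] 4.591489387524039
plate [669.   65.7 163.1] 57.256408899496215
tumbler [741.6 130.1 -11.1] 4.076882383741202
ashtray [ 724.7 -193.3   12.3] 1.067738439777913
chip_tray [509.  349.8   4.7] 3.8287795403504
{'time_s': 1.1, 'joints': array([-1.4,  0.3,  1.5,  0. ,  1.3, -0.2]), 'dq': array([ 0.,  0., -0., -0., -0.,  0.]), 'tau': array([  0. , -41.2, -26. ,  -0. ,   0. ,  -0. ]), 'eef_pos': array([ 209.6, -481.3,  231.3]), 'ee_rot': array([-0. ,  1. ,  0.2,  0. ]), 'force': array([0.1, 0.4, 0.3]), 'wrist_torque': array([-0., -0., -0.]), 'grip_force': 0.0, 'grip_width': 0.9959087821360506}
```

View pics/both.png

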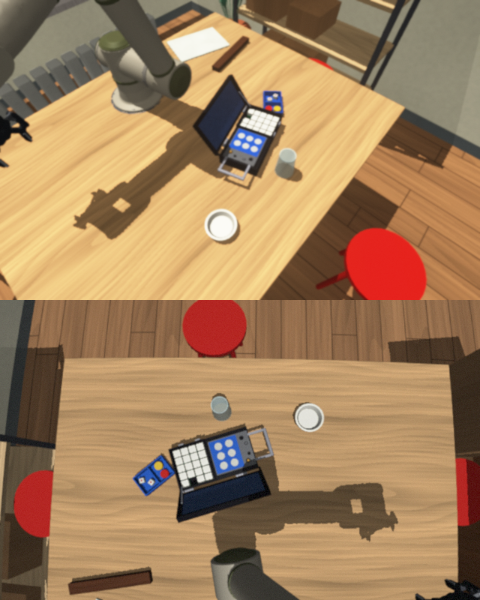

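```bash
python3 - <<'E'
from h import *
np.set_printoptions(precision=3,suppress=True)
c=ctrl.calibration('wrist');print(c)
s=ctrl.sense();q=s['ee_rot'];print(R.from_quat([q[1],q[2],q[3],q[0]]).as_matrix(),s['joints'])
E
```

```text
{'fx': 298.647735955114, 'fy': 298.647735955114, 'cx': 316.38930319273817, 'cy': 198.13977251408488, 'k1': -0.034491398758097605, 'mount': array([[   0.001,   -0.96 ,   -0.279,   70.691],
       [   1.   ,    0.001,   -0.   ,   -1.1  ],
       [   0.001,   -0.279,    0.96 , -142.567],
       [   0.   ,    0.   ,    0.   ,    1.   ]])}
[[ 0.917  0.399  0.   ]
 [ 0.399 -0.917  0.   ]
 [ 0.    -0.    -1.   ]] [-1.383  0.313  1.498  0.     1.331 -0.223]
```

send_rows([
  {"offset": [2.6, 3, 0.8], "spin": 0.1},
  {"offset": [5.2, 6, 1.6], "spin": 0.2},
  {"offset": [7.8, 9, 2.4], "spin": 0.3},
  {"offset": [10.4, 12, 3.2], "spin": 0.4},
  {"offset": [13, 15, 4], "spin": 0.5},
  {"offset": [15.6, 18, 4.8], "spin": 0.6},
  {"offset": [18.2, 21, 5.6], "spin": 0.7},
  {"offset": [20.8, 24, 6.4], "spin": 0.8},
])

```text
time_s: 1.77
eef_pos: [418.6, -239.6, 295.9]
ee_rot: [0.0, 0.821, 0.571, 0.0]
force: [-0.5, -1.0, -0.2]
grip_width: 1.0
grip_force: 0.0
```

send_rows([
  {"offset": [2.5, 3.0, 0], "spin": -0.11},
  {"offset": [5.0, 6, 0], "spin": -0.22},
  {"offset": [7.5, 9, 0], "spin": -0.33},
  {"offset": [10, 12, 0], "spin": -0.44},
  {"offset": [12.5, 15, 0], "spin": -0.55},
  {"offset": [15, 18, 0], "spin": -0.66},
  {"offset": [17.5, 21, 0], "spin": -0.77},
  {"offset": [20, 24, 0], "spin": -0.88},
])

```text
time_s: 2.43
eef_pos: [618.0, -0.1, 295.4]
ee_rot: [0.0, 0.987, 0.162, 0.0]
force: [0.1, -1.3, 0.1]
grip_width: 1.004
grip_force: 0.0
```

```bash
cat > look.py <<'E'
from h import *
import sys
np.set_printoptions(precision=1,suppress=True)
# usage: look.py tag names -> saves rays for this view
import pickle
tag=sys.argv[1]; s,im,d=snap('wrist',tag); out={}
for q in sys.argv[2:]:
    r=ctrl.place_of('wrist',q)[:2]
    for x in r:
        c,V=cal('wrist',s); u,v=map(int,x['uv']); dz=d[max(v,0):v+1,max(u,0):u+1]
        o,dd=ray('wrist',x['uv'],s); z=float(np.median(d[max(v-1,0):v+2,max(u-1,0):u+2]))
        print(q,np.array(x['uv']),round(x['conf'],2),'depthpt',o+dd*z)
    if r: out[q]=ray('wrist',r[0]['uv'],s)
pickle.dump(out,open(tag+'.pkl','wb')); print(s['time_s'],s['eef_pos'],s['ee_rot'])
E
python3 look.py w1 handle toe rib_top pin_large pin_small plate case
```

```text
handle [352.9 170.2] 0.6 depthpt [630.3 -44.7  55.9]
toe [200.4 174.4] 0.75 depthpt [560.9 142.8  54.5]
toe [187.7 171. ] 0.21 depthpt [556.  164.1  42.3]
rib_top [189.8 171.7] 0.65 depthpt [560.5 156.3  56.2]
pin_large [286.5 204.9] 0.56 depthpt [559.1  23.1  60.7]
pin_small [291.3 160.4] 0.8 depthpt [616.6  34.9  54.5]
plate [251.5 172.2] 0.79 depthpt [585.6  79.4  55.8]
2.4333 [618.   -0.1 295.4] [0.  1.  0.2 0. ]
```

View pics/w1.png

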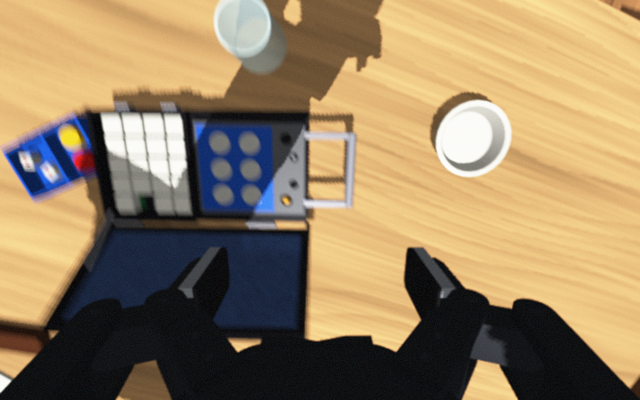

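send_rows([
  {"offset": [0.4, -0.4, -3.5], "spin": 0.01},
  {"offset": [0.8, -0.8, -7], "spin": 0.02},
  {"offset": [1.2, -1, -10.5], "spin": 0.03},
  {"offset": [1.2, -1, -13.5], "spin": 0.03},
  {"offset": [1.2, -1, -13.5], "spin": 0.03},
  {"offset": [1.2, -1, -13.5], "spin": 0.03},
])

```text
time_s: 3.33
eef_pos: [628.6, -12.7, 160.5]
ee_rot: [-0.0, 0.984, 0.179, -0.001]
force: [0.3, 0.3, 1.4]
grip_width: 0.996
grip_force: 0.0
```

```bash
python3 look.py w2 handle toe rib_top pin_large pin_small plate
cat > fit.py <<'E'
from h import *
import sys,pickle
from scipy.optimize import least_squares
np.set_printoptions(precision=2,suppress=True)
M={'handle':(-130,0,50),'toe':(70,0,50),'rib_top':(81,0,56),'pin_large':(-46,40,60),'pin_small':(-56,-18,60),'plate':(0,0,50)}
vs=[pickle.load(open(t+'.pkl','rb')) for t in sys.argv[1:]]
for q in M:
    rs=[v[q] for v in vs if q in v]
    if len(rs)>1: print(q,*tri(rs))
def res(p,full=False):
    c,sn=np.cos(p[2]),np.sin(p[2]);out=[];lab=[]
    for i,v in enumerate(vs):
        for q,(o,d) in v.items():
            if q not in M: continue
            m=M[q];w=np.array([p[0]+c*m[0]-sn*m[1],p[1]+sn*m[0]+c*m[1],m[2]])
            d=d/np.linalg.norm(d);e=(np.eye(3)-np.outer(d,d))@(w-o);out.append(e);lab.append((i,q))
    if full:
        for l,e in zip(lab,out): print(l,e)
    return np.concatenate(out)
r=least_squares(res,[585,78,1.925],loss='soft_l1',x_scale=[1,1,.01]);print(r.x,np.degrees(r.x[2]));res(r.x,True)
E
python3 fit.py w1 w2
```

```text
handle [353.2 209.6] 0.73 depthpt [628.4 -45.8  55.5]
toe [125.6 201.1] 0.77 depthpt [565.  144.   55.6]
toe [109.3 200.2] 0.33 depthpt [561.  157.6  56.3]
rib_top [108.8 199.2] 0.94 depthpt [561.6 158.3  56. ]
pin_large [253.6 253.7] 0.79 depthpt [559.4  22.9  60. ]
pin_small [264.6 187.1] 0.56 depthpt [621.1  32.7  58. ]
plate [202.4 204.7] 0.89 depthpt [586.2  78.9  56. ]
3.3333 [628.6 -12.7 160.5] [-0.   1.   0.2 -0. ]
handle [632.37 -42.15  70.39] 0.08515207208187127
toe [561.11 145.22  50.81] 1.9003368024989327
rib_top [561.94 156.37  58.13] 1.0696108279358307
pin_large [558.11  23.04  57.66] 0.0560223127693719
pin_small [611.26  35.58  24.76] 0.25153498913654465
plate [584.64  79.94  52.3 ] 0.015220154432334545
[584.46  79.72   1.89] 108.48041357353036
(0, 'handle') [-3.75  2.16  0.15]
(0, 'toe') [ 2.75  1.99 -0.26]
(0, 'rib_top') [-1.5  -0.02  0.48]
(0, 'pin_large') [ 1.99  0.31 -0.66]
(0, 'pin_small') [ 1.63 -2.44 -0.36]
(0, 'plate') [ 0.37 -0.54 -0.17]
(1, 'handle') [-1.4   3.41 -0.44]
(1, 'toe') [-0.01 -0.63 -0.33]
(1, 'rib_top') [-2.66 -1.95  0.29]
(1, 'pin_large') [ 1.31  0.55 -0.71]
(1, 'pin_small') [-2.24 -0.28  0.65]
(1, 'plate') [ 0.64 -0.69 -0.46]
```

View pics/w2.png

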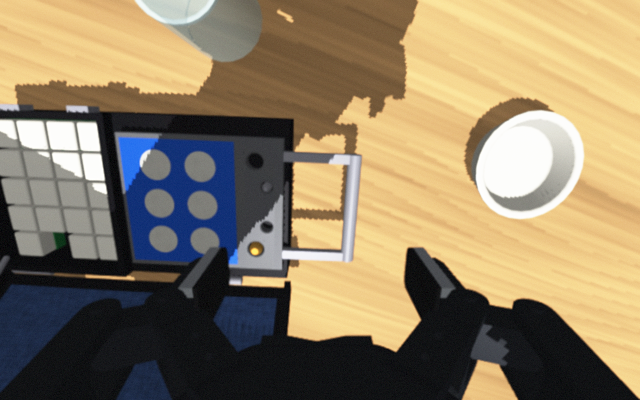

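```bash
cat > cloud.py <<'E'
from h import *
np.set_printoptions(precision=1,suppress=True,linewidth=160)
def cloud(s,d,n='wrist'):
    c,V=cal(n,s);uu,vv=np.meshgrid(np.arange(640.),np.arange(400.))
    K=np.array([[c['fx'],0,c['cx']],[0,c['fy'],c['cy']],[0,0,1]])
    u=cv2.undistortPoints(np.stack([uu,vv],-1).reshape(-1,1,2),K,np.array([c['k1'],0,0,0,0.])).reshape(-1,2)
    P=np.c_[u,np.ones(len(u))]*d.reshape(-1,1);C=np.linalg.inv(V);W=P@C[:3,:3].T+C[:3,3];W[d.reshape(-1)<=0]=np.nan
    return W
def tocase(W,p):
    c,s=np.cos(p[2]),np.sin(p[2]);q=W[:,:2]-p[:2];return np.c_[q@[c,s],q@[-s,c],W[:,2]]
E
cat > edges.py <<'E'
from cloud import *
s,im,d=snap('wrist','e');P=[584.5,79.5,np.radians(109)]
C=tocase(cloud(s,d),P);np.save('C.npy',C);x,y,z=C.T
h=(z>46)&(z<68)&(x<-105)&(x>-150)
for a in range(-40,41,10):
    m=h&(abs(y-a)<4)
    if m.sum()>3: print('bar y',a,np.percentile(x[m],[3,50,97]),z[m].max(),m.sum())
b=(z>50)&(z<66)
for a in range(-50,51,20):
    m=b&(abs(y-a)<3)&(x<-50)&(x>-90);print('hEdge y',a,np.nanmin(x[m]) if m.any() else 0)
for a in range(-60,61,20):
    m=b&(abs(x-a)<3)&(abs(y)<72);print('sides x',a,np.nanmin(y[m]),np.nanmax(y[m]),np.nanmedian(z[m]))
for a in range(-40,41,20):
    m=(abs(y-a)<4)&(x>60)&(x<90);o=np.argsort(x[m]);print('toe y',a,x[m][o][::3],z[m][o][::3])
hsv=cv2.cvtColor(im,cv2.COLOR_RGB2HSV).reshape(-1,3)
m=(hsv[:,0]>12)&(hsv[:,0]<32)&(hsv[:,1]>110)&(abs(x+46)<18)&(abs(y-40)<16)&(z>50)
print('brass',m.sum(),C[m].mean(0),C[m].min(0),C[m].max(0))
E
python3 edges.py
```

```text
bar y -40 [-136.2 -126.2 -106.7] 58.320784444086115 240
bar y -30 [-136.5 -130.5 -125.4] 57.28877243145979 128
bar y -20 [-136.  -130.4 -125.3] 57.48048166495508 123
bar y -10 [-136.1 -130.3 -125.3] 57.05503557913431 123
bar y 0 [-135.8 -130.  -125.1] 57.26735287207049 117
bar y 10 [-135.9 -129.7 -124.7] 57.16480191008796 116
bar y 20 [-135.9 -129.5 -124.5] 57.02252342497724 106
bar y 30 [-135.7 -129.4 -124.7] 56.951891869463026 105
bar y 40 [-134.7 -122.7 -106. ] 57.38761920359332 222
hEdge y -50 -89.53239472000583
hEdge y -30 -71.19310070947823
hEdge y -10 -71.05449896928353
hEdge y 10 -70.74321328166997
hEdge y 30 -70.38526518153031
hEdge y 50 -89.53662172039296
sides x -60 -59.87993927757814 59.52511009977528 55.12792854457139
sides x -40 -60.421656873047695 59.32058017163577 55.067543332346034
sides x -20 -60.81313617788502 58.349174338769046 55.44954637157775
sides x 0 -61.29493612268026 46.634996246096144 55.695231290551504
sides x 20 -61.80424609569792 58.259716209430565 55.4614892392764
sides x 40 -62.136672203478305 58.663371758629914 55.63442075374553
sides x 60 -61.834568
[... 3229 characters left out ...]
5.  65.4 66.  66.1 67.  67.3 67.4 67.9 68.1 68.3 68.7 68.9 69.4 76.4 77.  77.1
 77.2 77.3 77.4 77.5 77.5 77.6 77.8 77.8 77.8 77.9 78.  78.  78.  78.1 78.2 78.3 78.4 78.5 78.5 78.6 78.6 78.6 78.8 79.1 79.2 79.7 79.9 80.4 80.6 81.2 81.7
 81.8 82.3 82.7 83.  83.3 83.5 83.9 84.5] [55.7 55.9 55.2 56.  54.5 56.7 55.6 55.  55.4 55.4 54.2 55.8 56.3 55.3 55.  54.9 55.9 54.9 55.5 54.9 55.4 55.5 54.3 55.6 55.4 55.7 54.1 55.3 45.8 49.2 46.7
 51.7 47.6 49.5 49.5 46.2 50.2 53.4 56.3 49.4 50.2 45.4 48.4 55.5 44.2 51.1 46.8 50.2 46.3 49.6 55.7 52.5 54.5 47.3 56.  56.3 56.7 56.5 56.7 57.  55.9 55.1
 56.4 56.6 55.9 55.  55.3 56.6 55.3 55.9]
brass 137 [-46.6  38.2  57.1] [-51.9  33.9  51. ] [-40.   46.6  61.6]
```

send_rows([
  {"offset": [-0.15, -1.5, 0], "spin": -0.02},
  {"offset": [-0.26, -3.1, -1], "spin": -0.045},
  {"offset": [-0.26, -3.1, -4], "spin": -0.045},
  {"offset": [-0.26, -3.1, -7], "spin": -0.045},
  {"offset": [-0.26, -3.1, -8], "spin": -0.045},
  {"offset": [-0.26, -3.1, -8], "spin": -0.045},
], grip=0.6)

```text
time_s: 4.23
eef_pos: [625.2, -43.3, 78.0]
ee_rot: [-0.001, 0.988, 0.157, -0.002]
force: [0.0, -0.1, 0.4]
grip_width: 0.601
grip_force: 0.0
```

```bash
cat > bar.py <<'E'
from cloud import *
s,im,d=snap('wrist','bar');P=[585.7,79.7,np.radians(108.05)]
C=tocase(cloud(s,d),P);x,y,z=C.T
h=(z>46)&(z<60)&(x<-110)&(x>-145)
for a in range(-40,41,20):
    m=h&(abs(y-a)<5)
    if m.sum()>3: print('bar y',a,np.percentile(x[m],[3,50,97]),z[m].max(),m.sum())
b=(z>50)&(z<58)
m=b&(abs(x+60)<6)&(abs(y)<80);print('sides',np.nanmin(y[m]),np.nanmax(y[m]))
print('tcp case',tocase(np.array([s['eef_pos']]),P),2*np.degrees(np.arctan2(s['ee_rot'][2],s['ee_rot'][1])))
E
python3 bar.py
```

```text
bar y -40 [-135.8 -127.2 -111.4] 57.20127767519199 567
bar y -20 [-135.9 -130.1 -124.8] 57.30114003652619 329
bar y 0 [-136.2 -130.2 -124.7] 57.233782264391664 308
bar y 20 [-135.9 -130.5 -124.8] 57.33336703579843 276
bar y 40 [-135.5 -123.9 -111. ] 57.21011538531803 518
sides -59.99832549668645 38.572597590792725
tcp case [[-129.2    0.6   78. ]] 18.045845166375397
```

send_rows([
  {"offset": [0.03, -0.1, -2], "spin": 0},
  {"offset": [0.03, -0.1, -4], "spin": 0},
  {"offset": [0.03, -0.1, -4.7], "spin": 0},
  {"offset": [0.03, -0.1, -4.7], "spin": 0},
])

```text
time_s: 4.62
eef_pos: [626.7, -44.0, 33.3]
ee_rot: [-0.0, 0.988, 0.157, -0.0]
force: [-0.9, -0.8, -0.0]
grip_width: 0.599
grip_force: 0.0
```

send_rows([
  {"offset": [0, 0, 0], "spin": 0},
  {"offset": [0, 0, 0], "spin": 0},
  {"offset": [0, 0, 0], "spin": 0},
  {"offset": [0, 0, 0], "spin": 0},
  {"offset": [0, 0, 0], "spin": 0},
], grip=0.0, squeeze=11)

```text
time_s: 5.03
eef_pos: [627.5, -44.2, 34.4]
ee_rot: [0.0, 0.988, 0.157, 0.001]
force: [1.8, -0.6, 3.2]
grip_width: 0.125
grip_force: 21.4
```

send_rows([
  {"offset": [0, 0, 0], "spin": 0},
  {"offset": [0, 0, 0], "spin": 0},
], grip=0.13)

```text
time_s: 5.2
eef_pos: [627.4, -44.2, 34.0]
ee_rot: [0.0, 0.988, 0.157, 0.001]
force: [2.0, -0.6, 3.5]
grip_width: 0.127
grip_force: 18.1
```

```bash
python3 - <<'E'
from h import *
s=ctrl.sense();print(s['grip_force'],s['grip_width'],s['force'],s['wrist_torque'],s['eef_pos'])
ex=np.array([np.cos(np.radians(108.05)),np.sin(np.radians(108.05))])
for t in range(0,116,5):
    r=np.radians(t);a=200*(1-np.cos(r));print(t,np.round(ex*a/10,2),round(20*np.sin(r),2))
E
```

```text
18.14809262752533 0.1271268596805551 [ 1.99910184 -0.63391262  3.49127354] [-0.09197018 -0.29010954  0.01513581] [627.40079249 -44.22820246  33.96517301]
0 [-0.  0.] 0.0
5 [-0.02  0.07] 1.74
10 [-0.09  0.29] 3.47
15 [-0.21  0.65] 5.18
20 [-0.37  1.15] 6.84
25 [-0.58  1.78] 8.45
30 [-0.83  2.55] 10.0
35 [-1.12  3.44] 11.47
40 [-1.45  4.45] 12.86
45 [-1.82  5.57] 14.14
50 [-2.21  6.79] 15.32
55 [-2.64  8.11] 16.38
60 [-3.1   9.51] 17.32
65 [-3.58 10.98] 18.13
70 [-4.08 12.51] 18.79
75 [-4.59 14.09] 19.32
80 [-5.12 15.71] 19.7
85 [-5.66 17.36] 19.92
90 [-6.2  19.02] 20.0
95 [-6.74 20.67] 19.92
100 [-7.27 22.32] 19.7
105 [-7.8  23.94] 19.32
110 [-8.32 25.52] 18.79
115 [-8.82 27.05] 18.13
```

send_rows([
  {"offset": [0, 0, 0.3], "spin": 0},
  {"offset": [0, 0.02, 0.9], "spin": 0},
  {"offset": [-0.02, 0.07, 1.7], "spin": 0},
  {"offset": [-0.09, 0.29, 3.4], "spin": 0},
], grip=0.138)

```text
time_s: 5.53
eef_pos: [624.7, -41.1, 66.3]
ee_rot: [-0.001, 0.988, 0.157, -0.002]
force: [-0.8, 0.8, -0.5]
grip_width: 0.133
grip_force: 3.4
```

```bash
python3 - <<'E'
from h import *
s=ctrl.sense();print(s['grip_force'],s['grip_width'],s['force'],s['wrist_torque'],s['eef_pos'])
snap('scene','s1')
im=cv2.imread('pics/s1.png')[120:300,200:460];cv2.imwrite('pics/s1.png',cv2.resize(im,(780,540)))
E
```

```text
3.371378369629383 0.1329788585540223 [-0.79665625  0.8200612  -0.4577003 ] [ 0.10631749 -0.05608029 -0.00185657] [624.722841   -41.06414392  66.29178218]
```

View pics/s1.png

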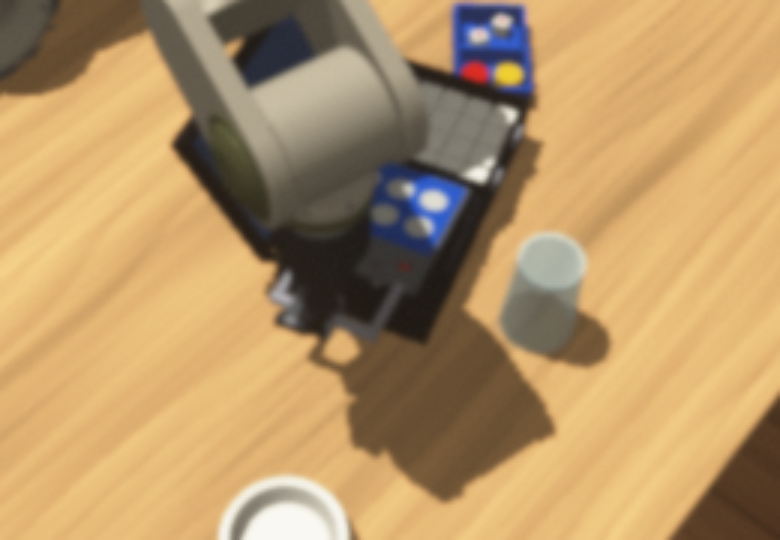

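send_rows([
  {"offset": [0, 0, 0], "spin": 0},
  {"offset": [-0.12, 0.36, 1.7], "spin": 0},
  {"offset": [-0.28, 0.86, 3.4], "spin": 0},
], grip=0.134)

```text
time_s: 5.83
eef_pos: [622.0, -32.3, 100.1]
ee_rot: [-0.001, 0.988, 0.157, -0.002]
force: [0.1, 1.1, -1.7]
grip_width: 0.135
grip_force: 7.1
```

```bash
cat > plate.py <<'E'
from cloud import *
import sys
P=[585.7,79.7,np.radians(108.05)]
s,im,d=snap('wrist',sys.argv[1] if len(sys.argv)>1 else None)
print(s['grip_force'],s['grip_width'],s['force'],s['wrist_torque'],'tcp',tocase(np.array([s['eef_pos']]),P))
C=tocase(cloud(s,d),P);np.save('C.npy',C)
hsv=cv2.cvtColor(im,cv2.COLOR_RGB2HSV).reshape(-1,3)
x,y,z=C.T;t=tocase(np.array([s['eef_pos']]),P)[0]
for a in range(-150,130,20):
    m=(abs(x-a)<4)&(abs(y-t[1]+0)<50)&(z>30)&(z<t[2]+40)&(abs(y)<58)
    if m.sum()>8: print(a,'z',np.percentile(z[m],[10,50,90]),'y',y[m].min(),y[m].max(),m.sum())
E
python3 plate.py p1
```

```text
7.124215811491013 0.13539089017229355 [ 0.1  1.1 -1.7] [ 0.  -0.1 -0. ] tcp [[-117.7    0.2  100.1]]
-130 z [109.2 122.4 135.8] y -12.361046304855385 -5.397343693719559 463
-110 z [113.9 117.8 137. ] y -47.88334777003762 44.05621639820617 2183
-90 z [106.  108.4 109.9] y -47.88883947905213 -39.50865539384924 333
-70 z [ 44.3  45.2 101.7] y -49.803495488243314 50.10484968610138 1579
-50 z [44.6 95.1 97.3] y -49.810118809628015 49.967749497900925 2765
-30 z [85.3 89.1 90.8] y -49.79856299981261 43.269536291283785 1896
-10 z [82.2 83.4 84.6] y -49.8075823354281 50.137777280010575 1615
10 z [75.6 76.9 78.1] y -49.761155964730285 50.01153113222418 1405
30 z [68.8 69.9 71.1] y -49.64736167735622 49.95430561357318 1279
50 z [62.2 63.5 64.7] y -49.59672127990286 50.136849462428025 1085
70 z [55.1 56.6 57.8] y -49.47625897349599 50.16442177246466 901
110 z [40.5 41.9 42.8] y -42.17405131243269 50.160379936300465 699
```

View pics/p1.png

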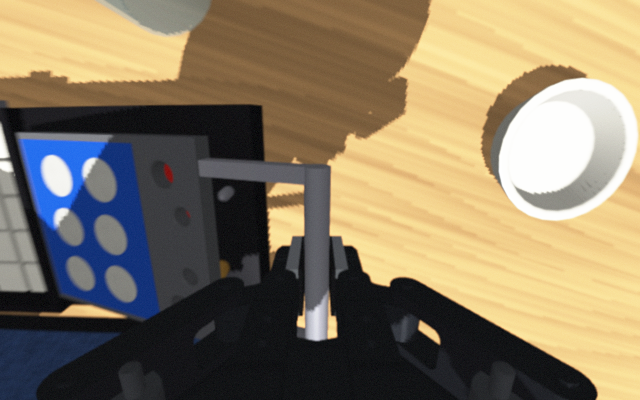

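send_rows([
  {"offset": [-0.21, 0.63, 1.6], "spin": 0},
  {"offset": [-0.46, 1.4, 3.16], "spin": 0},
  {"offset": [-0.75, 2.29, 4.63], "spin": 0},
  {"offset": [-1.08, 3.3, 6.0], "spin": 0},
  {"offset": [-1.45, 4.42, 7.3], "spin": 0},
  {"offset": [-1.84, 5.64, 8.5], "spin": 0},
  {"offset": [-2.27, 6.96, 9.54], "spin": 0},
  {"offset": [-2.73, 8.36, 10.5], "spin": 0},
], grip=0.132)

```text
time_s: 6.55
eef_pos: [596.1, 51.0, 207.9]
ee_rot: [0.001, 0.988, 0.157, 0.001]
force: [-0.1, -2.6, 2.7]
grip_width: 0.136
grip_force: 9.7
```

```bash
python3 plate.py p2
```

```text
9.718172997236252 0.13617418435392759 [-0.1 -2.6  2.7] [-0.5 -0.1  0.1] tcp [[-30.5  -1.  207.9]]
-70 z [44.2 45.1 45.9] y -50.355967252718166 48.713892013170266 702
-50 z [ 44.4  45.4 226. ] y -50.253942999137315 48.718904492439385 845
-30 z [223.2 224.6 225.5] y -50.302858829098284 41.53334816045155 3110
-10 z [ 44.5 194.3 232.9] y -50.310106730102326 48.79403040259123 610
10 z [ 45.3 162.2 168.4] y -50.83904670502216 48.95428879531025 1193
30 z [125.6 131.3 135.6] y -50.93174987122673 48.74644315208952 744
50 z [ 92.2  97.3 103.2] y -50.99730434899423 48.717970242124416 460
70 z [59.  64.4 69.9] y -50.85817503216126 48.78482009232444 319
90 z [41.  42.  42.9] y -50.315611028670865 48.914432870972654 396
110 z [40.8 41.9 42.8] y -50.36242234900852 48.98335815849273 449
```

send_rows([
  {"offset": [-0.48, 1.47, 0.75], "spin": 0},
  {"offset": [-0.98, 3.0, 1.4], "spin": 0},
  {"offset": [-1.49, 4.58, 1.85], "spin": 0},
  {"offset": [-2.02, 6.2, 2.2], "spin": 0},
  {"offset": [-2.56, 7.85, 2.3], "spin": 0},
  {"offset": [-3.1, 9.51, 2.4], "spin": 0},
  {"offset": [-3.64, 11.16, 2.3], "spin": 0},
  {"offset": [-4.17, 12.81, 2.1], "spin": 0},
], grip=0.131)

```text
time_s: 7.27
eef_pos: [553.8, 180.2, 227.6]
ee_rot: [-0.0, 0.988, 0.157, 0.0]
force: [0.2, 0.1, 0.2]
grip_width: 0.133
grip_force: 11.5
```

send_rows([
  {"offset": [-0.26, 0.8, -0.15], "spin": 0},
  {"offset": [-0.4, 1.2, -0.25], "spin": 0},
  {"offset": [-0.4, 1.2, -0.25], "spin": 0},
  {"offset": [-0.4, 1.2, -0.25], "spin": 0},
], grip=0.131)

```text
time_s: 7.6
eef_pos: [550.3, 190.9, 224.9]
ee_rot: [-0.0, 0.988, 0.157, 0.0]
force: [0.0, 0.9, 4.3]
grip_width: 0.137
grip_force: 11.8
```

```bash
python3 plate.py p3; python3 - <<'E'
from h import *
im=ctrl.capture('scene')[0][80:280,200:460,::-1];im2=cv2.imread('pics/p3.png')
cv2.imwrite('pics/p3c.png',np.hstack([cv2.resize(im,(400,308)),cv2.resize(im2,(400,308))]))
E
```

```text
11.823385655879974 0.13742065277589627 [0.  0.9 4.3] [ 0.1 -0.   0. ] tcp [[116.7  -0.8 224.9]]
-70 z [44.  44.9 45.7] y -50.66326481986532 49.13332189231789 608
-50 z [44.1 45.  48.7] y -50.53492590126978 48.68445579469571 621
-30 z [38.9 44.7 45.7] y -50.319462002252976 48.725798338933075 148
-10 z [40.  44.8 45.9] y -50.164684462905704 48.84232552190905 149
10 z [37.8 44.6 45.7] y -49.972340132219166 48.852402572520305 147
30 z [44.1 45.1 46. ] y -49.916085446156586 48.96916347687649 625
50 z [44.  45.1 46. ] y -50.777506362368456 48.780913802324484 639
70 z [57.2 71.5 83.2] y -50.77515559883953 49.12123997565507 248
90 z [137.9 148.8 161. ] y -50.75337409616015 36.70810673196443 575
110 z [180.9 243.2 261.6] y -50.73639074390479 49.20632670244597 2251
```

View pics/p3c.png

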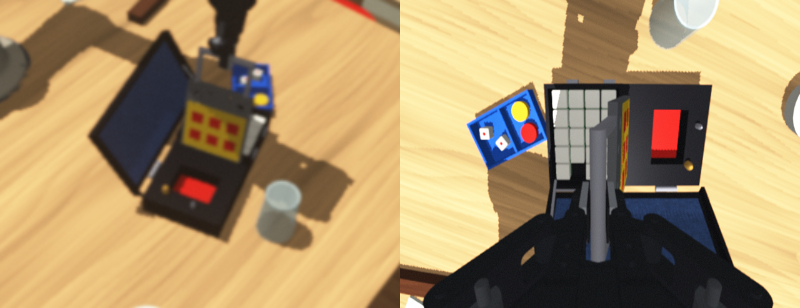

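```bash
python3 - <<'E'
from cloud import *
P=[585.7,79.7,np.radians(108.05)]
s=ctrl.sense();im,d=ctrl.capture('wrist')
for q,z in(('pin_large',60),('pin_small',60),('rib_top',56)):
    for x in ctrl.place_of('wrist',q)[:2]: print(q,np.array(x['uv']),x['conf'],tocase(atz('wrist',x['uv'],z,s)[None],P))
x,y,z=tocase(cloud(s,d),P).T
for a,b in((-46,40),(-56,-18)):
    m=(abs(x-a)<12)&(abs(y-b)<12)&(z>48);print(m.sum(),x[m].mean(),y[m].mean(),np.percentile(x[m],[5,95]),np.percentile(y[m],[5,95]),z[m].max())
E
```

```text
pin_large [462.1 217.9] 0.6 [[-43.1  40.5  60. ]]
pin_small [480.3 162.6] 0.93 [[-54.  -20.9  60. ]]
rib_top [349.  181.1] 0.58 [[82.7  0.1 56. ]]
rib_top [480.1 165.8] 0.47 [[-56.6 -16.9  56. ]]
105 -44.30859039716853 38.3848765410173 [-48.6 -40.9] [34.7 43. ] 61.47210946151887
72 -54.28284665669176 -18.80286294261856 [-57.2 -52.3] [-21.9 -15.7] 61.6601516914302
```

send_rows([
  {"offset": [0, 0, 0], "spin": 0},
  {"offset": [0, 0, 0], "spin": 0},
  {"offset": [0, 0, 0.5], "spin": 0},
  {"offset": [0, 0, 1.5], "spin": 0},
  {"offset": [0, 0, 3], "spin": 0},
  {"offset": [0, 0, 5], "spin": 0},
  {"offset": [0, 0, 6], "spin": 0},
  {"offset": [0, 0, 6], "spin": 0},
], grip=0, squeeze=60)

```text
time_s: 8.57
eef_pos: [550.7, 191.3, 287.2]
ee_rot: [0.0, 0.988, 0.157, 0.002]
force: [0.3, 0.0, -1.3]
grip_width: 0.117
grip_force: 58.6
```

```bash
python3 plate.py p4
```

```text
58.551122546195984 0.11667471457379534 [ 0.3  0.  -1.3] [ 0. -0.  0.] tcp [[117.   -1.3 287.2]]
-70 z [43.9 44.9 45.9] y -50.29728734185247 48.436127399903285 444
-50 z [44.1 45.1 48.2] y -51.241080768196746 44.54570024208392 451
-30 z [41.1 44.9 45.9] y -51.17958093381475 48.66867638217867 107
-10 z [39.9 44.7 45.7] y -50.943081303852786 48.66930038603531 107
10 z [39.6 44.9 46.1] y -50.91332003642453 48.50478425257364 110
30 z [44.1 45.  45.9] y -50.7672684454742 48.45765194492613 461
50 z [43.9 45.1 46. ] y -50.632726652408394 48.46514797197674 468
70 z [113.2 120.6 130.3] y -50.74876788381847 48.31674820174451 114
90 z [188.2 204.1 215.5] y -51.20317295007518 43.39871827630055 533
110 z [242.9 305.2 324. ] y -51.047346448620345 48.68288033789175 2100
```

send_rows([
  {"offset": [0, 0, 0], "spin": 0.06},
  {"offset": [0, 0, 0], "spin": 0.16},
  {"offset": [0, 0, 0], "spin": 0.28},
  {"offset": [0, 0, 0], "spin": 0.4},
  {"offset": [0, 0, 0], "spin": 0.52},
  {"offset": [0, 0, 0], "spin": 0.64},
  {"offset": [0, 0, 0], "spin": 0.76},
  {"offset": [0, 0, 0], "spin": 0.88},
])

```text
time_s: 9.28
eef_pos: [549.6, 191.1, 283.2]
ee_rot: [-0.001, 0.825, 0.565, -0.001]
force: [0.2, 0.4, -2.5]
grip_width: 0.111
grip_force: 58.6
```

send_rows([
  {"offset": [0.3, -0.9, 0], "spin": 0.12},
  {"offset": [0.6, -1.8, 0], "spin": 0.24},
  {"offset": [0.9, -2.7, 0], "spin": 0.36},
  {"offset": [1.2, -3.6, 0], "spin": 0.48},
  {"offset": [1.5, -4.5, 0], "spin": 0.6},
  {"offset": [1.8, -5.4, 0], "spin": 0.72},
  {"offset": [2.1, -6.3, 0], "spin": 0.84},
  {"offset": [2.4, -7.2, 0], "spin": 0.96},
])

```text
time_s: 9.95
eef_pos: [573.8, 118.7, 283.2]
ee_rot: [-0.001, 0.471, 0.882, -0.001]
force: [-0.2, -0.1, -1.4]
grip_width: 0.115
grip_force: 58.5
```

send_rows([
  {"offset": [0.2, -0.6, 0], "spin": 0.12},
  {"offset": [0.4, -1.2, 0], "spin": 0.24},
  {"offset": [0.5, -1.6, 0], "spin": 0.36},
  {"offset": [0.5, -1.6, 0], "spin": 0.48},
  {"offset": [0.5, -1.6, 0], "spin": 0.6},
  {"offset": [0.5, -1.6, 0], "spin": 0.72},
  {"offset": [0.5, -1.6, 0], "spin": 0.84},
  {"offset": [0.5, -1.6, 0], "spin": 0.96},
])

```text
time_s: 10.62
eef_pos: [578.7, 103.1, 283.2]
ee_rot: [-0.001, 0.01, 1.0, -0.0]
force: [-0.2, -1.2, -2.3]
grip_width: 0.116
grip_force: 58.5
```

send_rows([
  {"offset": [0, 0, 0], "spin": 0.12},
  {"offset": [0, 0, 0], "spin": 0.24},
  {"offset": [0, 0, 0], "spin": 0.3416},
  {"offset": [0, 0, 0], "spin": 0.3416},
  {"offset": [0, 0, 0], "spin": 0.3416},
])

```text
time_s: 11.03
eef_pos: [578.8, 103.2, 283.7]
ee_rot: [-0.001, -0.156, 0.988, 0.0]
force: [-0.2, 0.2, -2.1]
grip_width: 0.118
grip_force: 58.5
```

```bash
python3 plate.py p5; python3 - <<'E'
from h import *
s=ctrl.sense();print(np.degrees(2*np.arctan2(s['ee_rot'][2],s['ee_rot'][1])),s['joints'])
ims=[ctrl.capture(n)[0] for n in('scene','top')]
a=ims[0][80:280,200:460,::-1];b=cv2.imread('pics/p5.png')
cv2.imwrite('pics/p5c.png',np.hstack([cv2.resize(a,(400,308)),cv2.resize(b,(400,308))]))
E
```

```text
58.52383017539978 0.11807448005960322 [-0.2  0.2 -2.1] [-0.  0. -0.] tcp [[ 24.5  -0.7 283.7]]
-70 z [43.9 45.  45.9] y -50.68539927188036 49.20708277699093 476
-50 z [44.1 45.2 49.3] y -50.657658988925355 49.09822485189875 460
-30 z [39.2 45.  45.9] y -50.5246180006748 49.01579974806075 116
-10 z [38.7 44.8 45.9] y -50.71452606706351 48.951823421932616 109
10 z [ 45.3 301.6 312.4] y -50.51696685821536 48.97347871670133 381
30 z [283.  303.9 316.6] y -50.52356436657006 48.895904625456424 2850
50 z [199.7 211.5 225.7] y -36.29264275480327 49.20191698353713 579
70 z [111.7 127.6 139.8] y -50.56394053210285 48.87121512135485 221
90 z [37.8 41.6 42.9] y -50.3226290070452 48.65728248022966 430
110 z [40.6 41.8 43. ] y -50.57519909670344 48.7472829889362 355
197.90347852563033 [-2.27121965e-02  4.27825043e-01  1.19946513e+00 -8.49894906e-05
  1.51571124e+00 -1.90597843e+00]
```

View pics/p5c.png

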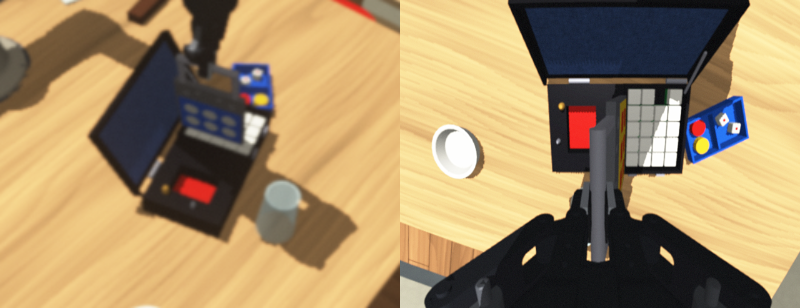

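send_rows([
  {"offset": [-0.1, -0.03, -1], "spin": 0},
  {"offset": [-0.19, -0.06, -2.5], "spin": 0},
  {"offset": [-0.19, -0.06, -4], "spin": 0},
  {"offset": [-0.19, -0.06, -4.8], "spin": 0},
  {"offset": [-0.19, -0.06, -5.1], "spin": 0},
  {"offset": [-0.19, -0.06, -5.1], "spin": 0},
])

```text
time_s: 11.68
eef_pos: [577.0, 102.6, 233.1]
ee_rot: [-0.001, -0.157, 0.988, 0.0]
force: [-0.1, 0.1, -1.7]
grip_width: 0.119
grip_force: 58.5
```

```bash
cat > pl.py <<'E'
# plate plane/edges in case frame: yellow face
from cloud import *
import sys
P=[585.7,79.7,np.radians(108.05)]
s,im,d=snap('wrist',sys.argv[1]);t=tocase(np.array([s['eef_pos']]),P)[0]
print(s['time_s'],s['grip_force'],s['force'],s['wrist_torque'],'tcp',t,np.degrees(2*np.arctan2(s['ee_rot'][2],s['ee_rot'][1])))
C=tocase(cloud(s,d),P);x,y,z=C.T
bar=(abs(x-t[0])<9)&(abs(z-t[2]-13)<16)&(abs(y)<50)&(y<t[1]-12)
if bar.sum()>20: print('bar x',np.percentile(x[bar],[3,50,97]),'ztop',np.percentile(z[bar],98),bar.sum(),'skew',np.polyfit(y[bar],x[bar],1)[0])
m=(x>t[0]+55*np.cos(np.radians(float(sys.argv[2]))))&(x<77)&(z>float(sys.argv[3]))&(z<t[2])&(abs(y)<70)&np.isfinite(z)
Q=C[m]
for _ in range(4):
    n0=Q.mean(0);n=np.linalg.svd(Q-n0,full_matrices=False)[2][2];Q=Q[abs((Q-n0)@n)<max(2,np.percentile(abs((Q-n0)@n),80))] if _<3 else Q
n=n*np.sign(n[0]+.2*n[2]);phi=np.degrees(np.arctan2(n[0],n[2]));print('n',n,'phi',phi,len(Q))
on=abs((C-n0)@n)<1.5;on&=(x>t[0]-5)&(x<79)&(abs(y)<75)&(z>40)
u=np.array([np.cos(np.radians(phi)),0,-np.sin(np.radians(phi))]);w=C@u
for a in np.arange(w[on].max()-130,w[on].max(),20):
    k=on&(abs(w-a)<4)
    if k.sum()>5: print('  w',a,'y range',np.percentile(y[k],[.5,99.5]))
print('toe',C[on][np.argsort(w[on])[-int(.02*on.sum())-1:]].mean(0))
E
python3 pl.py p6 76 60
```

```text
11.6833 58.49778950214386 [-0.1  0.1 -1.7] [-0.  0.  0.] tcp [ 24.5   1.2 233.1] 198.06887596412304
bar x [20.5 26.  31.6] ztop 254.82746349648122 1066 skew -0.03617348172098178
n [1.  0.  0.2] phi 76.8208196968076 2285
  w -154.77245954083804 y range [-23.   60.6]
  w -134.77245954083804 y range [-32.4  59. ]
  w -114.77245954083804 y range [-43.   60.6]
  w -94.77245954083804 y range [-49.   60.7]
  w -74.77245954083804 y range [-54.5  60.8]
  w -54.77245954083804 y range [-54.2  59.7]
toe [77.1 14.9 44.4]
```

send_rows([
  {"offset": [0.06, -0.19, 0], "spin": 0},
  {"offset": [0.06, -0.19, -0.2], "spin": 0},
  {"offset": [0.06, -0.19, -0.4], "spin": 0},
  {"offset": [0.06, -0.19, -0.6], "spin": 0},
  {"offset": [0.06, -0.19, -0.6], "spin": 0},
])

```text
time_s: 12.15
eef_pos: [577.6, 100.7, 227.4]
ee_rot: [-0.0, -0.157, 0.988, 0.0]
force: [-0.3, 0.9, -2.5]
grip_width: 0.117
grip_force: 58.5
```

send_rows([
  {"offset": [0, 0, 0], "spin": 0},
  {"offset": [0, 0, 0], "spin": 0},
  {"offset": [0, 0, -0.1], "spin": 0},
  {"offset": [0, 0, -0.2], "spin": 0},
], grip=0.131, squeeze=20)

```text
time_s: 12.48
eef_pos: [577.9, 100.7, 225.9]
ee_rot: [0.0, -0.157, 0.988, -0.0]
force: [-0.5, -0.9, 5.0]
grip_width: 0.133
grip_force: 16.4
```

```bash
python3 pl.py p7 76 60
```

```text
12.4833 16.443275213241577 [-0.5 -0.9  5. ] [-0.3 -0.1  0. ] tcp [ 22.4   0.9 225.9] 198.0961963953194
bar x [18.1 23.9 29.5] ztop 247.94285919784483 1094 skew -0.039332374946525195
n [1.  0.  0.2] phi 76.81096924731449 2210
  w -154.98001478167282 y range [-22.1  59.8]
  w -134.98001478167282 y range [-29.4  60.2]
  w -114.98001478167282 y range [-39.8  59.5]
  w -94.98001478167282 y range [-49.5  59.1]
  w -74.98001478167282 y range [-55.1  55.5]
  w -54.98001478167282 y range [-57.3  59.5]
  w -34.98001478167282 y range [-58.6  58.5]
toe [74.  -0.3 44.2]
```

send_rows([
  {"offset": [0, 0, 0], "spin": 0},
  {"offset": [0.2, -0.6, -0.15], "spin": 0},
  {"offset": [0.5, -1.54, -0.45], "spin": 0},
  {"offset": [1.12, -3.42, -1.2], "spin": 0},
  {"offset": [1.7, -5.22, -2.1], "spin": 0},
  {"offset": [2.16, -6.64, -3.0], "spin": 0},
], grip=0.133)

```text
time_s: 13.03
eef_pos: [600.0, 32.3, 195.3]
ee_rot: [0.0, -0.157, 0.988, -0.0]
force: [0.1, 0.6, -0.4]
grip_width: 0.133
grip_force: 12.2
```

```bash
python3 pl.py p8 55 60
```

```text
13.0333 12.19669058918953 [ 0.1  0.6 -0.4] [ 0.2 -0.  -0. ] tcp [-49.5   1.1 195.3] 198.04527351749965
bar x [-53.7 -48.  -41.4] ztop 218.89911153785653 1071 skew -0.08289723350204949
n [0.8 0.  0.6] phi 54.88707808763955 7100
  w -120.93308847854833 y range [-47.8  60. ]
  w -100.93308847854833 y range [-49.6  59.9]
  w -80.93308847854833 y range [-58.5  60.2]
  w -60.93308847854833 y range [-58.7  60.1]
  w -40.93308847854833 y range [-58.3  59.7]
  w -20.933088478548328 y range [-58.3  60.2]
  w -0.9330884785483278 y range [-58.1  60.4]
toe [75.5  2.4 44.5]
```

send_rows([
  {"offset": [0.44, -1.34, -1.0], "spin": 0},
  {"offset": [0.86, -2.59, -2.15], "spin": 0},
  {"offset": [1.24, -3.73, -3.4], "spin": 0},
  {"offset": [1.56, -4.68, -4.8], "spin": 0},
  {"offset": [1.85, -5.51, -6.2], "spin": 0},
  {"offset": [2.1, -6.22, -7.75], "spin": 0},
  {"offset": [2.3, -6.79, -9.3], "spin": 0},
  {"offset": [2.3, -6.79, -9.3], "spin": 0},
])

```text
time_s: 13.75
eef_pos: [621.0, -34.7, 98.5]
ee_rot: [-0.003, -0.157, 0.988, 0.001]
force: [0.1, -1.6, -1.5]
grip_width: 0.132
grip_force: 12.9
```

```bash
python3 pl.py p9 20 47
```

```text
13.75 12.904303818941116 [ 0.1 -1.6 -1.5] [-0.1 -0.1 -0.1] tcp [-119.7    1.9   98.5] 198.02075860341932
bar x [-124.4 -118.8 -113. ] ztop 124.99535281369289 973 skew -0.023373222977288406
n [ 0.3 -0.   0.9] phi 19.730835903292956 21926
  w -72.86393437520377 y range [-29.9  60.6]
  w -52.86393437520377 y range [-41.9  60.1]
  w -32.86393437520377 y range [-55.2  60.2]
  w -12.863934375203769 y range [-58.8  60.3]
  w 7.136065624796231 y range [-58.8  60.3]
  w 27.13606562479623 y range [-58.8  59.8]
  w 47.13606562479623 y range [-58.7  60.2]
toe [77.9  7.8 52.5]
```

View pics/p9.png

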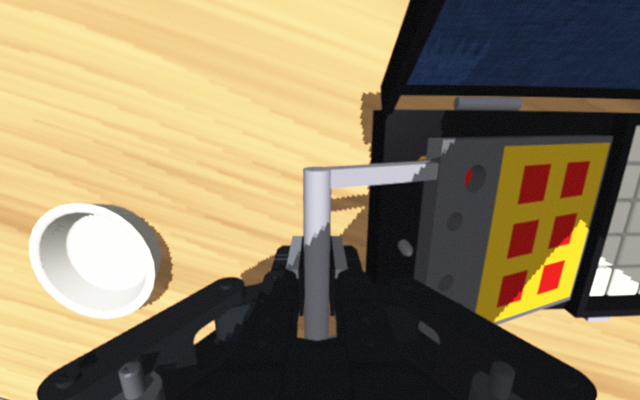

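```bash
cat > chk.py <<'E'
from cloud import *
P=[585.7,79.7,np.radians(108.05)]
s=ctrl.sense();im,d=ctrl.capture('wrist');x,y,z=tocase(cloud(s,d),P).T
dk=(abs(z-45)<1.8)
for a in(-60,-40,-20,0,20,40,60):
    m=dk&(abs(y-a)<4)&(x<-55)&(x>-90);print('deck x edge y',a,np.percentile(x[m],.5) if m.sum()>10 else None,m.sum())
for a in(-70,-66,50,74):
    m=dk&(abs(x-a)<4)&(abs(y)<90)&(abs(y)>60)
    if m.sum()>5: print('deck y range x',a,np.percentile(y[m],[.5,99.5]),m.sum())
for n,a,b in(('L',-46,40),('S',-56,-18)):
    m=(abs(x-a)<14)&(abs(y-b)<12)&(z>48)&(z<63)
    if m.sum(): print(n,m.sum(),np.percentile(x[m],[2,50,98]),np.percentile(y[m],[2,50,98]),z[m].max())
m=(z>53.5)&(z<58)&(x>72)&(x<90)&(abs(y)<70);print('rib',np.percentile(x[m],[1,50,99]),np.percentile(y[m],[1,99]))
for q,zz in(('pin_large',60),('pin_small',60),('rib_top',56),('handle',112)):
    for r in ctrl.place_of('wrist',q)[:1]: print(q,np.array(r['uv']),r['conf'],tocase(atz('wrist',r['uv'],zz,s)[None],P))
E
python3 chk.py
```

```text
deck x edge y -60 None 0
deck x edge y -40 -74.20722249871774 244
deck x edge y -20 -74.31923562058712 217
deck x edge y 0 -74.3337727274954 286
deck x edge y 20 -74.45050869920408 317
deck x edge y 40 -74.38637150995251 156
deck x edge y 60 -74.30072955188228 375
deck y range x -70 [60.5 74.9] 265
deck y range x -66 [60.5 75. ] 290
deck y range x 50 [60.2 75.2] 266
deck y range x 74 [-75.3  75.1] 343
L 34 [-52.3 -50.7 -48. ] [42.3 44.  45.5] 56.797267586028454
S 141 [-60.  -57.7 -53.5] [-19.5 -15.7 -13.5] 60.98278420430697
rib [76.2 79.4 85.5] [-69.   69.1]
pin_large [432.  167.7] 0.91 [[-45.7  39.1  60. ]]
pin_small [405.7 251.4] 0.6 [[-57.4 -18.1  60. ]]
rib_top [602.  218.7] 0.6 [[79.6  3.4 56. ]]
handle [317.3 273.7] 0.87 [[-117.5   -4.6  112. ]]
```

send_rows([
  {"offset": [0.08, -0.15, -0.5], "spin": 0},
  {"offset": [0.16, -0.3, -1.1], "spin": 0},
  {"offset": [0.22, -0.43, -1.7], "spin": 0},
  {"offset": [0.28, -0.6, -2.3], "spin": 0},
  {"offset": [0.3, -0.7, -2.9], "spin": 0},
  {"offset": [0.32, -0.74, -3.2], "spin": 0},
  {"offset": [0.32, -0.74, -3.2], "spin": 0},
  {"offset": [0.32, -0.74, -3.2], "spin": 0},
])

```text
time_s: 14.72
eef_pos: [625.4, -40.8, 70.6]
ee_rot: [-0.0, -0.157, 0.988, 0.0]
force: [-0.9, -1.2, -1.0]
grip_width: 0.135
grip_force: 13.0
```

```bash
python3 pl.py p10 10 50;python3 - <<'E'
# hole centres on the yellow face from the picture's depth: points well below the face plane
from cloud import *
P=[585.7,79.7,np.radians(108.05)]
s=ctrl.sense();im,d=ctrl.capture('wrist');C=tocase(cloud(s,d),P);x,y,z=C.T
b=(abs(z-45)<1.8)&(abs(x+70)<5)&(y>60)&(y<90);print('deck y',np.percentile(y[b],99.5) if b.sum()>5 else None)
b=(abs(z-45)<1.8)&(x<-55)&(x>-90)&(abs(y)<70);print('deck x',np.percentile(x[b],.5))
E
```

```text
14.7167 13.038603812456131 [-0.9 -1.2 -1. ] [0.1 0.1 0.1] tcp [-126.9   -0.4   70.6] 198.0923240951521
bar x [-131.1 -125.4 -119.8] ztop 97.96137804695934 956 skew -0.004831354608636227
n [0.2 0.  1. ] phi 11.932939410825362 15817
  w -63.56791242280356 y range [-27.2  59.3]
  w -43.56791242280356 y range [-40.6  59.2]
  w -23.56791242280356 y range [-53.2  59.3]
  w -3.567912422803559 y range [-59.8  59. ]
  w 16.43208757719644 y range [-59.5  59. ]
  w 36.43208757719644 y range [-59.5  50.3]
  w 56.43208757719644 y range [-59.6   4.9]
toe [ 72.7 -37.4  54.7]
deck y 74.86519138778388
deck x -74.69689447647222
```

View pics/p10.png

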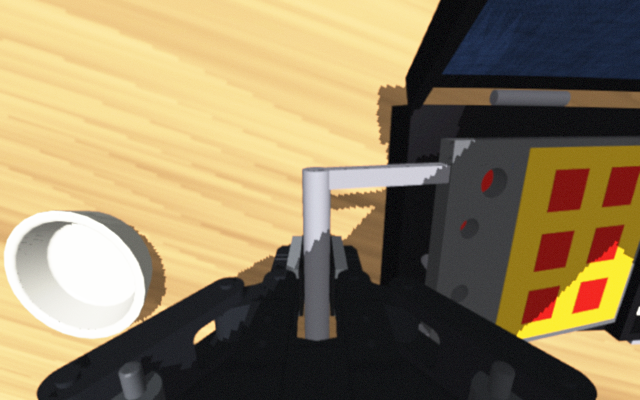

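send_rows([
  {"offset": [0.03, -0.08, -0.35], "spin": 0},
  {"offset": [0.05, -0.14, -0.65], "spin": 0},
  {"offset": [0.07, -0.21, -1.0], "spin": 0},
  {"offset": [0.09, -0.27, -1.35], "spin": 0},
  {"offset": [0.1, -0.31, -1.7], "spin": 0},
  {"offset": [0.11, -0.35, -2.05], "spin": 0},
  {"offset": [0.11, -0.35, -2.05], "spin": 0},
])

```text
time_s: 15.4
eef_pos: [626.4, -44.7, 49.4]
ee_rot: [-0.0, -0.157, 0.988, 0.0]
force: [0.7, 0.7, 0.3]
grip_width: 0.132
grip_force: 12.9
```

```bash
python3 pl.py p11 6 50
```

```text
15.4 12.947719395160675 [0.7 0.7 0.3] [0. 0. 0.] tcp [-130.9   -0.2   49.4] 198.0830124644185
bar x [-135.1 -129.4 -124. ] ztop 76.37892708680612 944 skew -6.98671198137062e-05pl.py:13: RuntimeWarning: Mean of empty slice.
  n0=Q.mean(0);n=np.linalg.svd(Q-n0,full_matrices=False)[2][2];Q=Q[abs((Q-n0)@n)<max(2,np.percentile(abs((Q-n0)@n),80))] if _<3 else Q
  ret = um.true_divide(
Traceback (most recent call last):
  File "pl.py", line 13, in <module>
    n0=Q.mean(0);n=np.linalg.svd(Q-n0,full_matrices=False)[2][2];Q=Q[abs((Q-n0)@n)<max(2,np.percentile(abs((Q-n0)@n),80))] if _<3 else Q
                   ~~~~~~~~~~~~~~~~~~~~~~~~~~~~~~~~~~~~~~~~~~^^^
IndexError: index 2 is out of bounds for axis 0 with size 0
```

send_rows([
  {"offset": [0.01, -0.02, -0.25], "spin": 0},
  {"offset": [0.01, -0.04, -0.5], "spin": 0},
  {"offset": [0.02, -0.06, -0.75], "spin": 0},
  {"offset": [0.03, -0.08, -1.0], "spin": 0},
  {"offset": [0.03, -0.08, -1.2], "spin": 0},
  {"offset": [0.03, -0.08, -1.2], "spin": 0},
])

```text
time_s: 15.95
eef_pos: [626.8, -45.3, 37.8]
ee_rot: [-0.0, -0.157, 0.988, 0.0]
force: [-0.0, -1.1, -0.6]
grip_width: 0.134
grip_force: 13.0
```

```bash
sed -i 's/z<t\[2\])&(abs(y)<70)/z<t[2]+25)\&(abs(y)<70)/' pl.py; python3 pl.py p12 6 50
```

```text
15.95 13.032902330160141 [-0.  -1.1 -0.6] [-0.  -0.1  0. ] tcp [-131.6   -0.4   37.8] 198.09138235126835
bar x [-135.8 -130.1 -124.8] ztop 65.19355045082375 946 skew 0.0009560992801166691
n [ 0. -0.  1.] phi 1.9136096752744642 36755
  w -83.83850458790488 y range [40.2 56.1]
  w -63.83850458790488 y range [-15.5  59.3]
  w -43.83850458790488 y range [-29.1  59. ]
  w -23.83850458790488 y range [-40.8  59.2]
  w -3.838504587904879 y range [-52.5  59.1]
  w 16.16149541209512 y range [-60.   31.3]
  w 36.16149541209512 y range [-60.6 -23.1]
toe [ 37.2 -44.8  56.8]
```

send_rows([
  {"offset": [0, -0.01, -0.2], "spin": 0},
  {"offset": [0, -0.01, -0.4], "spin": 0},
  {"offset": [0, -0.01, -0.55], "spin": 0},
  {"offset": [0, -0.01, -0.7], "spin": 0},
  {"offset": [0, -0.01, -0.7], "spin": 0},
])

```text
time_s: 16.42
eef_pos: [626.8, -45.4, 30.9]
ee_rot: [-0.0, -0.157, 0.988, 0.0]
force: [0.3, -1.5, -1.2]
grip_width: 0.13
grip_force: 13.1
```

```bash
python3 pl.py p13 0 50
```

```text
16.4167 13.072025924921036 [ 0.3 -1.5 -1.2] [-0.1  0.  -0. ] tcp [-131.7   -0.4   30.9] 198.09465763579718
bar x [-135.9 -130.2 -124.8] ztop 58.53776403385281 949 skew -0.004161119710098604
n [-0.  0.  1.] phi -0.09006574844731224 14006
  w -87.95357242174362 y range [40.1 48.1]
  w -67.95357242174362 y range [-12.8  59.2]
  w -47.953572421743615 y range [-24.2  59. ]
  w -27.953572421743615 y range [-36.1  59.2]
  w -7.9535724217436155 y range [-47.4  59.1]
  w 12.046427578256385 y range [-59.7  32.2]
  w 32.046427578256385 y range [-60.4 -25.9]
toe [ 31.7 -46.   55.8]
```

send_rows([
  {"offset": [0, 0, -0.06], "spin": 0},
  {"offset": [0, 0, -0.12], "spin": 0},
  {"offset": [0, 0, -0.18], "spin": 0},
  {"offset": [0, 0, -0.22], "spin": 0},
  {"offset": [0, 0, -0.22], "spin": 0},
])

```text
time_s: 16.88
eef_pos: [627.0, -45.4, 29.0]
ee_rot: [-0.0, -0.157, 0.988, -0.0]
force: [0.7, -1.5, -0.7]
grip_width: 0.137
grip_force: 13.1
```

```bash
python3 pl.py p14 0 50 | head -3; python3 - <<'E'
from cloud import *
P=[585.7,79.7,np.radians(108.05)]
s=ctrl.sense();im,d=ctrl.capture('wrist');x,y,z=tocase(cloud(s,d),P).T
for a,b in((-66,50),(-66,30),(-66,0),(0,50),(30,-30),(50,-40),(60,-50)):
    m=(abs(x-a)<4)&(abs(y-b)<5)&(z>40);print(a,b,np.median(z[m]) if m.any() else None)
m=(abs(x+70)<3)&(abs(y-67)<5);print('deck',np.median(z[m]))
E
```

```text
16.8833 13.092980682849884 [ 0.7 -1.5 -0.7] [-0.  0.  0.] tcp [-131.7   -0.5   29. ] 198.0954446941398
bar x [-135.9 -130.2 -124.7] ztop 56.63894048151649 945 skew -0.002069595311610684
n [-0.  0.  1.] phi -0.6918677894293707 1820
-66 50 54.98191652630342
-66 30 55.000466190893924
-66 0 55.04064450533279
0 50 55.32703544599468
30 -30 55.57689034085393
50 -40 None
60 -50 None
deck 45.0656099358785
```

send_rows([
  {"offset": [0, 0, -0.05], "spin": 0},
  {"offset": [0, 0, -0.1], "spin": 0},
  {"offset": [0, 0, -0.1], "spin": 0},
])

```text
time_s: 17.23
eef_pos: [627.1, -45.4, 28.4]
ee_rot: [0.0, -0.157, 0.988, -0.0]
force: [-1.3, -1.3, 3.8]
grip_width: 0.133
grip_force: 13.4
```

send_rows([
  {"offset": [0, 0, 0], "spin": 0},
  {"offset": [0, 0, 0], "spin": 0},
  {"offset": [0, 0, 0], "spin": 0},
], grip=0.25)

```text
time_s: 17.48
eef_pos: [626.9, -45.3, 27.9]
ee_rot: [-0.0, -0.157, 0.988, 0.0]
force: [0.4, -0.5, 0.8]
grip_width: 0.248
grip_force: 0.0
```

send_rows([
  {"offset": [0, 0, 0], "spin": 0},
  {"offset": [0, 0, 0], "spin": 0},
  {"offset": [0, 0, 0], "spin": 0},
  {"offset": [0, 0, 2], "spin": 0},
  {"offset": [0, 0, 5], "spin": 0},
  {"offset": [0, 0, 9], "spin": 0},
  {"offset": [0, 0, 13], "spin": 0},
  {"offset": [0, 0, 13], "spin": 0},
], grip=0.6)

```text
time_s: 18.15
eef_pos: [630.0, -46.0, 166.7]
ee_rot: [0.006, -0.157, 0.988, -0.003]
force: [1.2, -0.2, 1.4]
grip_width: 0.601
grip_force: 0.0
```

```bash
python3 - <<'E'
from cloud import *
P=[585.7,79.7,np.radians(108.05)]
s,im,d=snap('wrist','end');x,y,z=tocase(cloud(s,d),P).T
for a in(-64,-30,0,30,62):
    r=[]
    for b in(-52,-30,0,30,52):
        m=(abs(x-a)<4)&(abs(y-b)<4)&(z>40)&(z<70);r.append(np.median(z[m]) if m.sum()>3 else np.nan)
    print(a,np.array(r))
h=(z>46)&(z<60)&(x<-110)&(x>-145)&(abs(y)<30);print('bar',np.percentile(x[h],[3,50,97]),np.percentile(z[h],98))
m=(abs(z-45)<1.8)&(abs(x+70)<3)&(y>55);print('deck z',np.median(z[m]))
E
```

```text
-64 [55.  55.1 55.4 55.1 55. ]
-30 [55.  55.2 55.2 55.2 55.1]
0 [55.3 55.5 55.8 55.8 55.5]
30 [55.3 55.7 55.8 55.5 55.5]
62 [55.4 55.3 55.4 55.6 55.4]
bar [-135.8 -130.5 -125. ] 56.91553612991123
deck z 44.97191023236144
```

View pics/end.png

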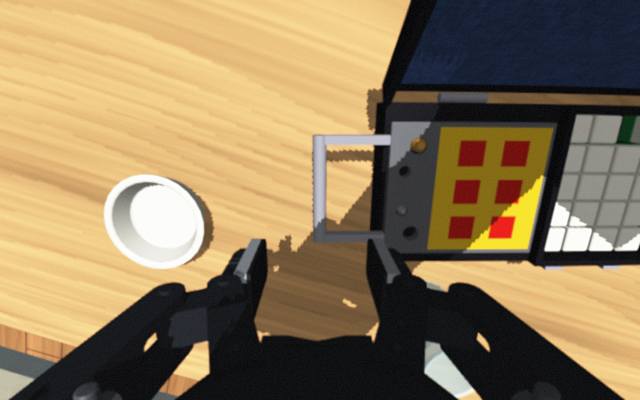

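The picture shows the plate yellow side up. The brass pin at (418,145) and the steel pin at (401,211) come through their holes. The handle sticks out to the left at about column 320, and the gripper is clear.

```bash
python3 -c "
from rig import ctrl
print(ctrl.finish_job())"
```

```text
the job is handed in; nothing more can be done
None
```

The plate is turned over and seated flat on both pins, yellow side up, with the handle over the same end of the case. It was lowered by hand and released, the tumbler, ashtray and chip tray were not touched, and the job was handed in at about 18 s.

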